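# Push a sample carrier under the reader's spring-closed shield

## Robot

A 6-joint arm with a two-finger parallel gripper is mounted at the origin on a cart in front of the work surface, level with it; the furniture and walls round the work are solid. World frame = base frame: x ahead of the robot, y to its left, z up, the work surface at z = 0. Lengths are in m, angles in rad, forces in N, time in s.
With the tool pointing down it reaches from about 0.4 to 0.925 m from the base axis. Payload 3.4 kg.
Tool frame: the origin (TCP) lies on the centre line of the jaws, within the pads' length; the fingertips stand 17 mm ahead of it and the grasp point (between the pads) lies 2 mm behind it (arm.tcp_to_tips is the distance from the TCP to the fingertips, in m); z points along the fingers, y is the line along which they close (so a half turn about z gives the same grasp; the last joint's range is limited). The gripper opens to 85 mm and grips with 20 to 120 N. Pads are 22 mm wide; open, the fingers measure 114 mm over their backs; the gripper's body (76 mm by 85 mm) begins 54 mm behind the grasp point. The pads swing forward as they close: fully open they stand 13 mm farther back than shut.
Start: joints at [1.103, 0.307, 1.506, -0, 1.328, -0.073], TCP at [0.221, 0.531, 0.248] pointing down, gripper open.
Joint ranges: [-3.12, 3.12], [-1.05, 2.28], [0.14, 2.33], [-1.42, 4.57], [0.1, 2.73], [-2.68, 2.68]. Speed limits (rad/s): [2.57, 2.57, 3.14, 3.14, 3.14, 3.14].

## Interface

Orientations are given as a unit quaternion [x, y, z, w].
In Python, from rig import telemetry, imaging, arm gives the robot as it stands. The module is installed in compiled form; this text tells all that it offers.
- The arm moves only by the tool jog_arm, never from a script. Its argument "steps" is a list that holds one entry, the list of rows, each a list of 6 numbers: the shift along the world's x, y, z in m, then the turn, a rotation vector about the world's x, y, z in degrees. A call has 1 to 10 rows; each row shifts and turns the commanded pose from where the row before left it; what a row does not reach is not made up. A row lasts 1/12 s, in which the tool goes at most 41.7 mm and 7.16 degrees, less where a joint would pass 70% of its speed; a pose out of reach is approached as far as the arm can. A call with a gripper value outside its range is refused whole. "claw" is the closure, from 0 (fully open) to 1 (shut), set as the call begins (left out, the last holds). The fingers move at their own pace and stop on an object; "grip_force" is the grip in N (left out, the last holds). Time passes only in rows, so rows that do not move let the fingers close. It gives the time, the measured TCP pose, the force, the opening and the grip force at its end, in the units of the state.
- telemetry.get_obs(): the state, without advancing time (a new reading comes with each control period).
- imaging.capture(name): name is "scene" or "top" or "wrist"; returns (picture, depth): 480x640x3 uint8, red, green, blue; 480x640 float32, m along the optical axis (not along the pixel's ray), 0 where there is no reading.
- imaging.camera_params(name): a dict with "intrinsics" (3x3 intrinsics, pixels), "dist_coeffs" ([k1, k2, p1, p2, k3] as OpenCV has them; the pictures are not rectified), "world_to_cam" (4x4, takes a point from world to camera coordinates). Camera axes: x right, y down, z forward; pixel columns grow to the right and rows downward; lengths in m; the calibration is good to about 2 mm. A picture is of the moment at which its call begins: read the wrist's pose just before it. camera_params takes no time and is no camera call; for the wrist camera it gives the pose at the moment of the call.
- arm.sign_off(): hands the job in; it is judged then, once.
The state is a dict: "time": time; "joint_positions": joint angles; "qvel": joint speeds; "joint_efforts": joint torques, N m; "eef_pos": TCP position; "tcp_rot": TCP orientation; "wrist_force": force on the tool from outside, world axes, zero at the start; "ft_torque": the same for the moment, N m; "opening": opening from 0.0 (shut) to 1.0 (fully open); "grip_force": force on a finger pad.
Only numpy, scipy, OpenCV 4.12 (cv2) and the standard library are available. Lean on these libraries where they do the work, as an engineer would, in place of code of your own. Each camera call takes 0.05 s, during which the arm holds its last target. There are 200 camera calls.

## Task

Press the red paddle down with one fingertip to hold the reader's spring-closed amber shield open, and meanwhile push the blue sample carrier under it with the other fingertip, by the upright plate at its tail, until its head is fully home against the end stop. Then let go of both, so that the shield springs shut behind the head. Only press and push: do not lift or tip the carrier, and leave the bottles and other things standing around where they are.

Things in the scene. Friction and masses are not known exactly. Their poses are not given: they have to be found in the camera images.
- reader: Sample reader, fixed: white base plate 285 x 135 x 6 mm (x -188 to +98, y -42 to +94 mm) with a straight lane, 40 mm wide, between low walls (tops at z 18 mm); lane floor at z 6 mm. Origin on the worktop, on the lane's centre line, under the shield's front lip; x along the lane, the way the carrier is pushed; y left; z up.
- end_stop (a point): Middle of the lane's end at floor height: the face of the white optics housing (93 mm tall), at reader x +56 mm, which stops the carrier's head.
- shield (a joint): Opening angle of the amber shield: 0 shut, 0.56 rad fully open (stop). Shield and red paddle are one rocker on a shaft along the reader's x; pressing the paddle down swings the shield up and to the right. A spring shuts it: at the paddle's middle line about 2 N start it, 6 N hold it fully open. The open shield reaches 90 mm above the worktop.
- lip (a point): Middle of the lower edge of the shield's black front lip (30 mm wide, 5 mm thick, at reader x -5 to 0). Shut, it hangs 13 mm above the worktop: the carrier's thin tail fits below it, its head is blocked. It clears the head from 0.35 rad on. The shield covers the lane from there to x +57 mm.
- paddle_face (a point): Middle of the red press paddle's upper face. Paddle: flat strip left of the lane, 134 mm long (reader x -180 to -46 mm), 34 mm wide (reader y about +50 to +83 mm), part of the rocker; it slopes 14 degrees up to the left when shut, 18 down when pressed. Face middle at reader y +66 mm, z 50 mm shut, about 35 mm fully pressed. A fingertip may press it anywhere and slide along it.
- shaft (a point): Middle of the rocker's shaft, which lies along the reader's x at y +40, z 42 mm, between paddle and lane. Two dark bearing blocks carry it at reader x -168 and -30 mm (each 12 mm long, y +32 to +48 mm, 50 mm tall).
- carrier: Loose blue carrier, about 140 g, in the lane before the shield: head 50 x 36 x 16 mm with a steel sample dish on it, then a tail 24 mm wide, 4 mm thick, ending in an upright push plate 32 mm wide, 8 thick, 44 tall. Origin: middle of the head's underside; x toward the housing; plate at x -85 to -77 mm. Home, the origin is at reader x +31 mm, the plate still outside the shield.
- push_face (a point): Middle of the push plate's rear face (away from the head), 85 mm behind the carrier's origin and 30 mm above its underside. The plate's top is 50 mm above the worktop.
- vial_05: Bystander: glass sample vial with black cap, 27 mm wide, 64 mm tall, standing right beside the reader. Origin at its underside.
- bottle_1: Bystander: small reagent bottle with black cap, 46 mm wide, 87 mm tall. Origin at its underside.
- bottle_2: Bystander: small reagent bottle with black cap, 46 mm wide, 88 mm tall. Origin at its underside.
- flask_1: Bystander: conical glass flask, 66 mm wide, 94 mm tall. Origin at its underside.
- vial_02: Bystander: glass sample vial with black cap, 26 mm wide, 63 mm tall. Origin at its underside.
- pipette_bulb: Bystander: red rubber pipette bulb lying down, 51 x 96 x 64 mm. Origin at its underside.
- wash_bottle: Bystander: wash bottle with red cap and bent spout, 62 x 89 x 196 mm. Origin at its underside.
Not all that is in view belongs to the job. Of the things that look like the carrier, the smallest one is meant.

How it is judged:
By the outcome, as a careful person would: the job done as asked, in the order asked, and still so for the second after the job is handed in, with the robot touching nothing.
It also fails if it takes over 38 s, if anything falls off the work surface, if the arm or the gripper's body presses on something with over 40 N, if the wrist force passes 120 N, or if a joint passes its speed limit or range.

## Working session

There is one attempt and no reset: what is moved stays moved. The work goes in short steps, Python scripts to look and compute and a tool call to move; the robot and the scene stay as the last step left them, time stands still between calls to the robot, and variables do not carry over. Pictures are saved under pics/ and viewed, at most 10 in all, crops included, and the job is handed in when it is done.

Besides the shell and the picture viewer there is one more tool, called as a command line: name --argument value ..., lists and objects as JSON in quotes. jog_arm: Moves the arm, as the interface text tells. Its arguments: {"type":"object","properties":{"steps":{"type":"array"},"claw":{"type":"number"},"grip_force":{"type":"number"}},"required":["steps"]}

```bash
mkdir -p pics; python3 - <<'E'
from rig import telemetry, imaging, arm
import cv2,numpy as np
print(telemetry.get_obs(), arm.tcp_to_tips)
for n in("scene","top"):
    p,d=imaging.capture(n); cv2.imwrite(f"pics/{n}.png",p[:,:,::-1]); np.savez(f"{n}.npz",p=p,d=d)
    c=imaging.camera_params(n); print(n,c)
E
```

```text
{'time': 0.0, 'joint_positions': array([ 1.10347163e+00,  3.07550255e-01,  1.50766469e+00,  4.06899167e-05,
        1.32840578e+00, -7.34970084e-02]), 'qvel': array([-1.46422838e-03,  5.71138031e-04,  1.42763066e-03, -9.52531308e-04,
        3.69371355e-04,  6.05794074e-05]), 'joint_efforts': array([-1.72348259e-04, -4.57555532e+01, -2.51911819e+01,  2.78450998e-04,
        1.32707268e-02, -1.73694087e-05]), 'eef_pos': array([0.22035191, 0.53038697, 0.24739732]), 'tcp_rot': array([ 1.95648460e-01,  9.80673570e-01, -9.71910808e-04, -2.89903997e-04]), 'wrist_force': array([-0.23146891, -0.0327586 , -0.74327739]), 'ft_torque': array([-0.0591474 , -0.01940223,  0.01888866]), 'grip_force': 0.0, 'opening': 1.0024203249546437} 0.017
scene {'intrinsics': array([[560.63525647,   0.        , 317.86448354],
       [  0.        , 560.63525647, 232.48301861],
       [  0.        ,   0.        ,   1.        ]]), 'dist_coeffs': array([0.05173211, 0.        , 0.        , 0.        , 0.        ]), 'world_to_cam': array([[-0.98529285, -0.17034487,  0.01343991,  0.5536838 ],
       [-0.15138842,  0.8337536 , -0.53097691,  0.10472287],
       [ 0.07924362, -0.5252024 , -0.8472797 ,  1.52514146],
       [ 0.        ,  0.        ,  0.        ,  1.        ]])}
top {'intrinsics': array([[513.34961977,   0.        , 319.57848437],
       [  0.        , 513.34961977, 241.31009519],
       [  0.        ,   0.        ,   1.        ]]), 'dist_coeffs': array([-0.13129775,  0.        ,  0.        ,  0.        ,  0.        ]), 'world_to_cam': array([[ 0.02748728, -0.99961437,  0.00394369,  0.02728409],
       [-0.97517883, -0.02768204, -0.21968147,  0.58684966],
       [ 0.21970593,  0.00219264, -0.97556368,  1.17086692],
       [ 0.        ,  0.        ,  0.        ,  1.        ]])}
```

View pics/scene.png

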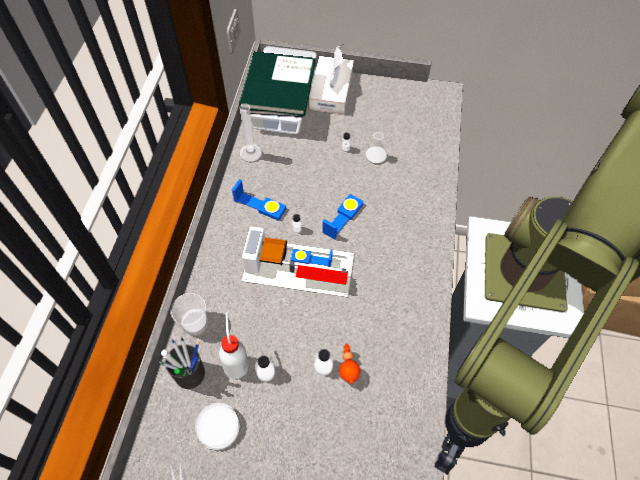

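View pics/top.png

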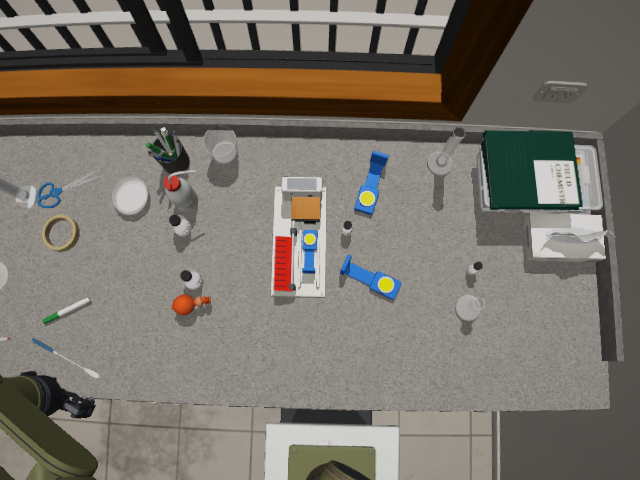

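The reader is at top-view px (300,240), with its lane running along roughly +x. The red paddle is at (284,263) and the correct small carrier, in the lane, is at (309,250). The larger decoys are outside the reader, at (370,185) and (370,278).

```bash
cat > h.py <<'E'
import numpy as np,cv2
from rig import imaging
def ray(n,uv,z,c=None):
    c=c or imaging.camera_params(n); uv=np.asarray(uv,float).reshape(-1,1,2)
    q=cv2.undistortPoints(uv,c["intrinsics"],c["dist_coeffs"])[:,0]
    R=c["world_to_cam"][:3,:3];o=-R.T@c["world_to_cam"][:3,3]
    d=np.c_[q,np.ones(len(q))]@R; return o+d*((z-o[2])/d[:,2])[:,None]
def cloud(n,m,d,c=None):
    c=c or imaging.camera_params(n); v,u=np.nonzero(m&(d>0))
    q=cv2.undistortPoints(np.c_[u,v].astype(float)[:,None],c["intrinsics"],c["dist_coeffs"])[:,0]
    P=np.c_[q,np.ones(len(q))]*d[v,u][:,None]
    return (P-c["world_to_cam"][:3,3])@c["world_to_cam"][:3,:3]
E
python3 - <<'E'
from h import *
boxes={"top":(265,170,335,305),"scene":(235,215,365,300)}
for n,(a,b,e,f) in boxes.items():
    z=np.load(n+".npz");p=z["p"].astype(int);d=z["d"]
    roi=np.zeros(d.shape,bool);roi[b:f,a:e]=1
    r,g,bl=p[...,0],p[...,1],p[...,2]
    M={"red":(r>130)&(g<60)&(bl<60),"blue":(bl>110)&(r<80),"yellow":(r>180)&(g>180)&(bl<110),"amber":(r>110)&(g>40)&(g<130)&(bl<60),"white":(r>215)&(g>215)&(bl>215)}
    for k,m in M.items():
        m=m&roi
        P=cloud(n,m,d)
        if len(P)<10: print(n,k,len(P));continue
        mu=np.median(P,0)
        rect=cv2.minAreaRect(P[:,:2].astype(np.float32))
        print(n,k,len(P),"med",mu.round(4),"rect",np.round(rect[0],4),np.round(rect[1],4),round(rect[2],1),"p2/98",np.percentile(P,[2,98],axis=0).round(3).tolist())
E
```

```text
top red 795 med [0.5313 0.1307 0.0501] rect [0.5336 0.1306] [0.1319 0.0383] 2.1 p2/98 [[0.47, 0.113, 0.042], [0.596, 0.149, 0.057]]
top blue 335 med [0.568  0.0686 0.0158] rect [0.5714 0.0682] [0.1081 0.0327] 1.8 p2/98 [[0.518, 0.053, 0.006], [0.625, 0.085, 0.052]]
top yellow 67 med [0.6007 0.07   0.0237] rect [0.6005 0.0691] [0.0218 0.0225] 3.3 p2/98 [[0.59, 0.06, 0.018], [0.611, 0.08, 0.029]]
top amber 150 med [0.6517 0.1071 0.0482] rect [0.5904 0.1096] [0.0805 0.2418] 70.9 p2/98 [[0.468, 0.047, 0.042], [0.679, 0.15, 0.058]]Traceback (most recent call last):
  File "<stdin>", line 10, in <module>
  File "h.py", line 10, in cloud
    q=cv2.undistortPoints(np.c_[u,v].astype(float)[:,None],c["intrinsics"],c["dist_coeffs"])[:,0]
      ~~~~~~~~~~~~~~~~~~~^^^^^^^^^^^^^^^^^^^^^^^^^^^^^^^^^^^^^^^^^^^^^^^^^^^^^^^^^^^^^^^^^^^
cv2.error: OpenCV(4.12.0) /io/opencv/modules/calib3d/src/undistort.dispatch.cpp:347: error: (-215:Assertion failed) CV_IS_MAT(_src) && CV_IS_MAT(_dst) && (_src->rows == 1 || _src->cols == 1) && (_dst->rows == 1 || _dst->cols == 1) && _src->cols + _src->rows - 1 == _dst->rows + _dst->cols - 1 && (CV_MAT_TYPE(_src->type) == CV_32FC2 || CV_MAT_TYPE(_src->type) == CV_64FC2) && (CV_MAT_TYPE(_dst->type) == CV_32FC2 || CV_MAT_TYPE(_dst->type) == CV_64FC2) in function 'cvUndistortPointsInternal'
```

jog_arm --steps '[[[0.0195,-0.031,0,0,0,1.76],[0.0195,-0.031,0,0,0,1.76],[0.0195,-0.031,0,0,0,1.76],[0.0195,-0.031,0,0,0,1.76],[0.0195,-0.031,0,0,0,1.76],[0.0195,-0.031,0,0,0,1.76],[0.0195,-0.031,0,0,0,1.76],[0.0195,-0.031,0,0,0,1.76],[0.0195,-0.031,0,0,0,1.76],[0.0195,-0.031,0,0,0,1.76]]]' --claw 0.39

```text
time: 0.93
eef_pos: [0.4159, 0.2192, 0.2481]
tcp_rot: [0.042, 0.999, -0.0, -0.0]
wrist_force: [1.4, 0.2, 0.6]
opening: 0.609
grip_force: 0.0
```

jog_arm --steps '[[[0.0195,-0.031,-0.01,0,0,1.76],[0.0195,-0.031,-0.01,0,0,1.76],[0.0195,-0.031,-0.01,0,0,1.76],[0.0195,-0.031,-0.01,0,0,1.76],[0,0,0,0,0,0],[0,0,0,0,0,0]]]'

```text
time: 1.43
eef_pos: [0.4939, 0.0952, 0.2072]
tcp_rot: [-0.016, 1.0, -0.0, -0.001]
wrist_force: [-0.6, 0.8, 0.5]
opening: 0.61
grip_force: 0.0
```

```bash
python3 - <<'E'
from h import *
from rig import telemetry
from scipy.spatial.transform import Rotation as Ro
o=telemetry.get_obs();R=Ro.from_quat(o["tcp_rot"]).as_matrix();print(o["time"],o["eef_pos"],o["opening"],o["wrist_force"],R.round(3))
c=imaging.camera_params("wrist");p,d=imaging.capture("wrist");cv2.imwrite("pics/w1.png",p[:,:,::-1]);np.savez("w1.npz",p=p,d=d)
print(c)
E
```

```text
1.4333 [0.49385855 0.09519884 0.20718961] 0.6097128374256039 [-0.64370743  0.7604752   0.46567347] [[-0.999 -0.032 -0.002]
 [-0.032  0.999 -0.   ]
 [ 0.002 -0.    -1.   ]]
{'intrinsics': array([[352.60131631,   0.        , 319.33876397],
       [  0.        , 352.60131631, 239.65802277],
       [  0.        ,   0.        ,   1.        ]]), 'dist_coeffs': array([-0.06677988,  0.        ,  0.        ,  0.        ,  0.        ]), 'world_to_cam': array([[-3.18606905e-02,  9.99492314e-01, -9.91068968e-05,
        -7.93906347e-02],
       [ 9.59905710e-01,  3.06264230e-02,  2.78645024e-01,
        -5.02716128e-01],
       [ 2.78506595e-01,  8.78268959e-03, -9.60394159e-01,
         2.00388376e-01],
       [ 0.00000000e+00,  0.00000000e+00,  0.00000000e+00,
         1.00000000e+00]])}
```

View pics/w1.png

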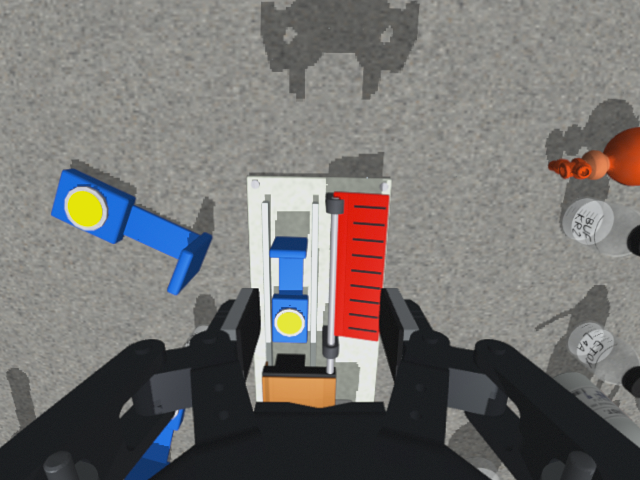

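The wrist view shows the paddle at (335–390, 190–340) and the carrier's plate at (290,248). The head's dish is at (289,322) and the lip at (298,365). The fingers straddle the lane and paddle as planned.

```bash
python3 - <<'E'
from h import *
z=np.load("w1.npz");p=z["p"].astype(int);d=z["d"]
r,g,b=p[...,0],p[...,1],p[...,2]
roi=np.zeros(d.shape,bool);roi[170:375,250:400]=1
for k,m in {"red":(r>130)&(g<60)&(b<60),"blue":(b>110)&(r<80),"yellow":(r>180)&(g>180)&(b<110)}.items():
    P=cloud("wrist",m&roi,d)
    if k=="blue":
        T=P[(P[:,2]>.044)]; print("plate top",len(T),T.mean(0).round(4),np.percentile(T,[1,99],axis=0).round(4).tolist())
        rc=cv2.minAreaRect(T[:,:2].astype(np.float32));print(rc)
        H=P[(P[:,2]>.018)&(P[:,0]>.56)];print("head",len(H),H.min(0),H.max(0),cv2.minAreaRect(H[:,:2].astype(np.float32)))
    else:
        print(k,len(P),cv2.minAreaRect(P[:,:2].astype(np.float32)),P.mean(0),np.percentile(P,[1,99],axis=0).round(4).tolist())
# white walls -> lane centre: base plate edges at z .006
w=(r>190)&(g>190)&(b>190)&roi
P=cloud("wrist",w,d);B=P[(P[:,2]<.010)];W=P[(P[:,2]>.014)&(P[:,2]<.022)&(P[:,0]<.6)]
print("plate",B.min(0),B.max(0))
yy=W[:,1]-.035*(W[:,0]-.55);print("walls y@x=.55",np.histogram(yy,bins=np.arange(.03,.11,.004)))
E
```

```text
red 6043 ((0.5315262675285339, 0.13153766095638275), (0.13270510733127594, 0.04295806959271431), 2.1627516746520996) [0.52718965 0.13175957 0.04977188] [[0.4665, 0.1128, 0.0443], [0.5958, 0.1508, 0.0549]]
plate top 311 [0.5187 0.0703 0.0497] [[0.5154, 0.0549, 0.0476], [0.5227, 0.0851, 0.0514]]
((0.519122838973999, 0.06991750746965408), (0.030630040913820267, 0.007779856212437153), 89.64336395263672)
head 722 [0.5750116  0.05252297 0.01800265] [0.62426148 0.08742865 0.02087799] ((0.5996622443199158, 0.06999513506889343), (0.034710876643657684, 0.049369439482688904), 89.63362884521484)
yellow 401 ((0.6000685691833496, 0.06998911499977112), (0.023048745468258858, 0.023189011961221695), 47.82558822631836) [0.60002535 0.06993652 0.02248375] [[0.5891, 0.0591, 0.0209], [0.6114, 0.0809, 0.0241]]
plate [ 4.58880878e-01  2.92349164e-02 -1.05228183e-04] [0.67535704 0.16507342 0.00956527]
walls y@x=.55 (array([  0,   0,   0, 209, 453,  44,  10,   2,   4,   6,   2,   4,   8,
         3,   8, 419, 282,   0,   0]), array([0.03 , 0.034, 0.038, 0.042, 0.046, 0.05 , 0.054, 0.058, 0.062,
       0.066, 0.07 , 0.074, 0.078, 0.082, 0.086, 0.09 , 0.094, 0.098,
       0.102, 0.106]))
```

jog_arm --steps '[[[0.001,0.001,-0.022,3.5,0,0],[0,0.001,-0.022,3.5,0,0],[0,0.001,-0.022,0,0,0.2],[0,0.001,-0.022,0,0,0],[0,0.001,-0.022,0,0,0],[0,0.001,-0.012,0,0,0],[0,0,-0.008,0,0,0],[0,0,0,0,0,0]]]'

```text
time: 2.15
eef_pos: [0.493, 0.1042, 0.0772]
tcp_rot: [-0.021, 0.998, 0.061, -0.001]
wrist_force: [-0.9, 0.4, 0.8]
opening: 0.611
grip_force: 0.0
```

jog_arm --steps '[[[0,0,-0.003,0,0,0],[0,0,-0.003,0,0,0],[0,0,-0.003,0,0,0],[0,0,-0.003,0,0,0],[0,0,-0.003,0,0,0],[0,0,0,0,0,0],[0,0,0,0,0,0]]]'

```text
time: 2.73
eef_pos: [0.4946, 0.1029, 0.0632]
tcp_rot: [-0.02, 0.998, 0.061, 0.001]
wrist_force: [0.0, 0.6, 0.6]
opening: 0.608
grip_force: 0.0
```

```bash
python3 - <<'E'
from h import *
p,d=imaging.capture("wrist");cv2.imwrite("pics/w2.png",p[:,:,::-1])
p,d=imaging.capture("scene");cv2.imwrite("pics/s2.png",cv2.resize(p[200:310,220:380,::-1],None,fx=5,fy=5,interpolation=2))
E
```

```text
(no output)
```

View pics/w2.png

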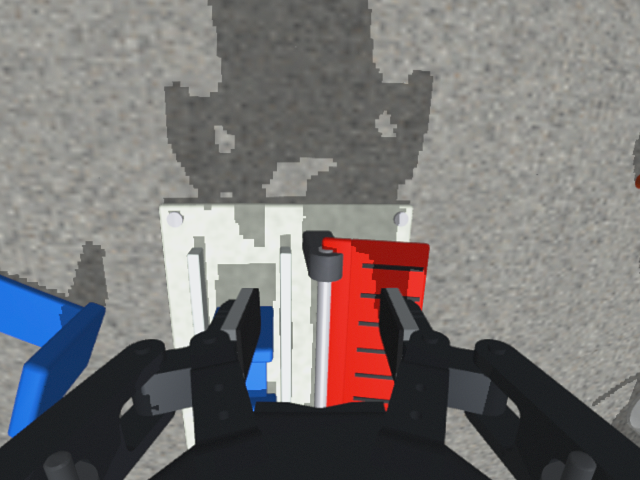

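View pics/s2.png

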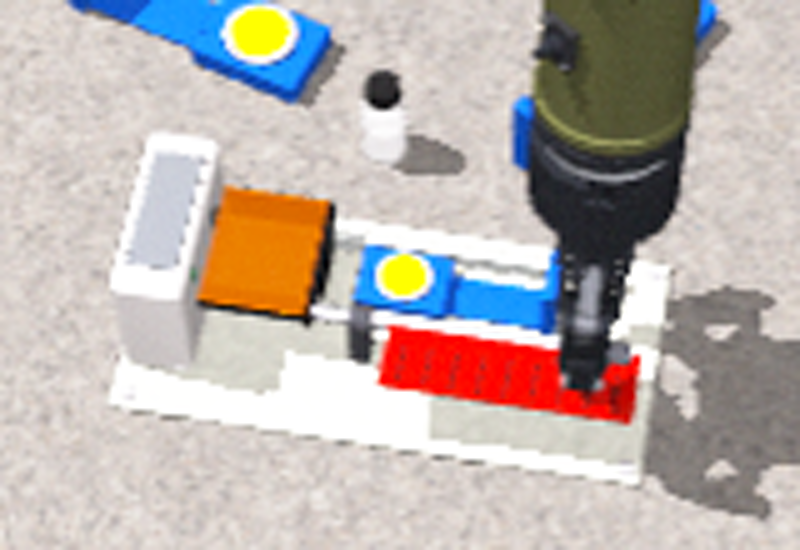

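The left fingertip is over the paddle and the right one is behind the plate. No force yet, so I'll press on.

jog_arm --steps '[[[0,0,-0.002,0,0,0],[0,0,-0.002,0,0,0],[0,0,-0.002,0,0,0],[0,0,-0.002,0,0,0],[0,0,0,0,0,0],[0,0,0,0,0,0]]]'

```text
time: 3.33
eef_pos: [0.495, 0.1033, 0.0555]
tcp_rot: [-0.02, 0.998, 0.061, 0.001]
wrist_force: [0.1, 3.4, 4.0]
opening: 0.612
grip_force: 2.1
```

jog_arm --steps '[[[0,0,-0.002,0,0,0],[0,0,-0.002,0,0,0],[0,0,-0.002,0,0,0],[0,0,0,0,0,0],[0,0,0,0,0,0]]]'

```text
time: 3.75
eef_pos: [0.4951, 0.1034, 0.0496]
tcp_rot: [-0.02, 0.998, 0.061, 0.001]
wrist_force: [0.7, 3.3, 5.6]
opening: 0.609
grip_force: 3.0
```

jog_arm --steps '[[[0,0,-0.002,0,0,0],[0,0,-0.002,0,0,0],[0,0,0,0,0,0],[0,0,0,0,0,0]]]'

```text
time: 4.08
eef_pos: [0.4951, 0.1031, 0.0461]
tcp_rot: [-0.02, 0.998, 0.061, 0.002]
wrist_force: [-0.5, 1.5, 10.3]
opening: 0.61
grip_force: 5.0
```

```bash
python3 - <<'E'
from h import *
p,d=imaging.capture("scene");cv2.imwrite("pics/s3.png",cv2.resize(p[200:310,220:380,::-1],None,fx=5,fy=5,interpolation=2))
E
```

```text
(no output)
```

View pics/s3.png

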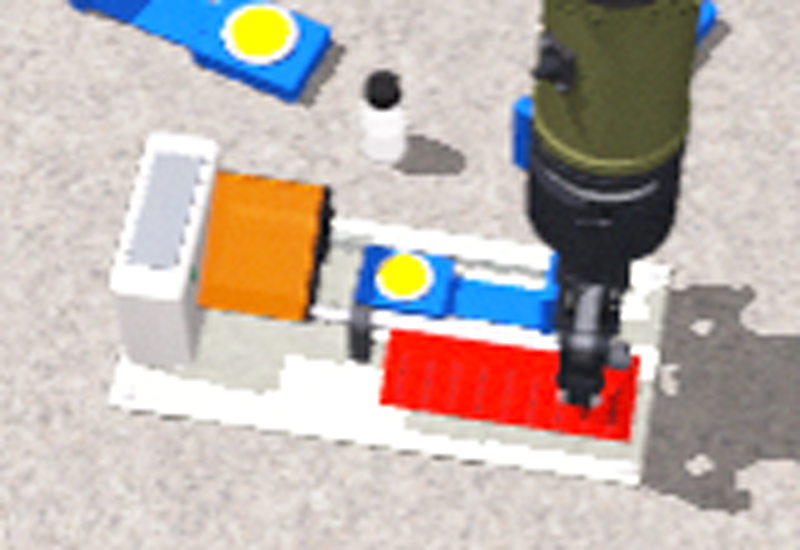

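Force rose sharply to 10 N, which suggests the paddle is at its stop, and the shield looks swung open. Next I'll push along the lane.

jog_arm --steps '[[[0.003,0.0001,0,0,0,0],[0.003,0.0001,0,0,0,0],[0.003,0.0001,0,0,0,0],[0.003,0.0001,0,0,0,0],[0.004,0.0001,0,0,0,0],[0.005,0.0002,0,0,0,0],[0.005,0.0002,0,0,0,0],[0.003,0.0001,0,0,0,0],[0,0,0,0,0,0]]]'

```text
time: 4.88
eef_pos: [0.5194, 0.105, 0.0454]
tcp_rot: [-0.02, 0.998, 0.062, -0.003]
wrist_force: [-6.8, 4.6, 12.0]
opening: 0.609
grip_force: 6.7
```

```bash
python3 - <<'E'
from h import *
p,d=imaging.capture("scene");cv2.imwrite("pics/s4.png",cv2.resize(p[200:310,220:380,::-1],None,fx=5,fy=5,interpolation=2))
q=p.astype(int);r,g,b=q[...,0],q[...,1],q[...,2];roi=np.zeros(d.shape,bool);roi[235:280,270:345]=1
P=cloud("scene",(r>180)&(g>180)&(b<110)&roi,d);print(P.mean(0),len(P))
E
```

```text
[0.61634327 0.06891688 0.02309066] 53
```

View pics/s4.png

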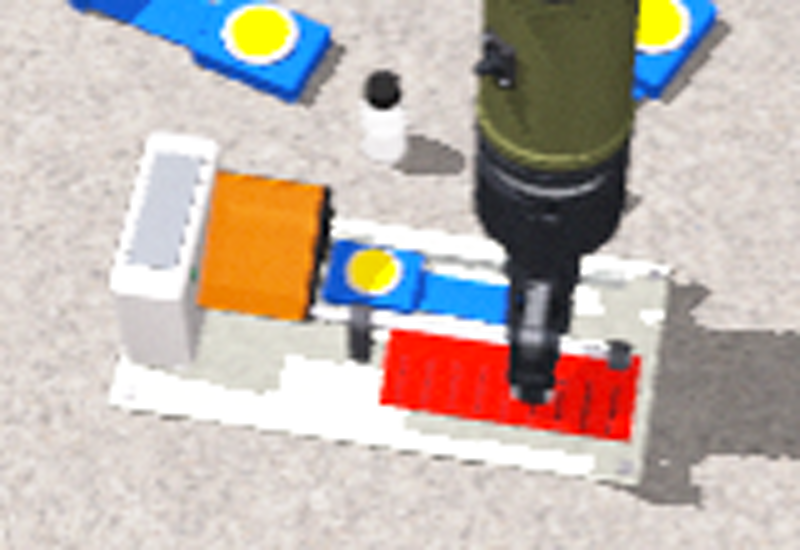

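The carrier has moved 16 mm and its head is now at the lip. I'll continue gently and watch Fx.

jog_arm --steps '[[[0.003,0,0,0,0,0],[0.003,0,0,0,0,0],[0.003,0,0,0,0,0],[0,0,0,0,0,0]]]'

```text
time: 5.27
eef_pos: [0.5282, 0.1051, 0.0454]
tcp_rot: [-0.02, 0.998, 0.062, -0.003]
wrist_force: [-8.1, 4.6, 13.6]
opening: 0.608
grip_force: 6.7
```

jog_arm --steps '[[[0.004,0.0001,0,0,0,0],[0.004,0.0001,0,0,0,0],[0.004,0.0001,0,0,0,0],[0.004,0.0001,0,0,0,0],[0.004,0.0001,0,0,0,0],[0,0,0,0,0,0]]]'

```text
time: 5.77
eef_pos: [0.5488, 0.1056, 0.0455]
tcp_rot: [-0.02, 0.998, 0.062, -0.003]
wrist_force: [-7.0, 3.4, 10.9]
opening: 0.609
grip_force: 6.2
```

jog_arm --steps '[[[0.004,0.0001,0,0,0,0],[0.004,0.0001,0,0,0,0],[0.004,0.0001,0,0,0,0],[0.004,0.0001,0,0,0,0],[0.004,0.0001,0,0,0,0],[0,0,0,0,0,0]]]'

```text
time: 6.27
eef_pos: [0.5692, 0.1061, 0.0454]
tcp_rot: [-0.02, 0.998, 0.062, -0.002]
wrist_force: [-6.9, 3.8, 10.5]
opening: 0.606
grip_force: 5.8
```

```bash
python3 - <<'E'
from h import *
p,d=imaging.capture("scene");cv2.imwrite("pics/s5.png",cv2.resize(p[200:310,220:380,::-1],None,fx=5,fy=5,interpolation=2))
E
```

```text
(no output)
```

View pics/s5.png

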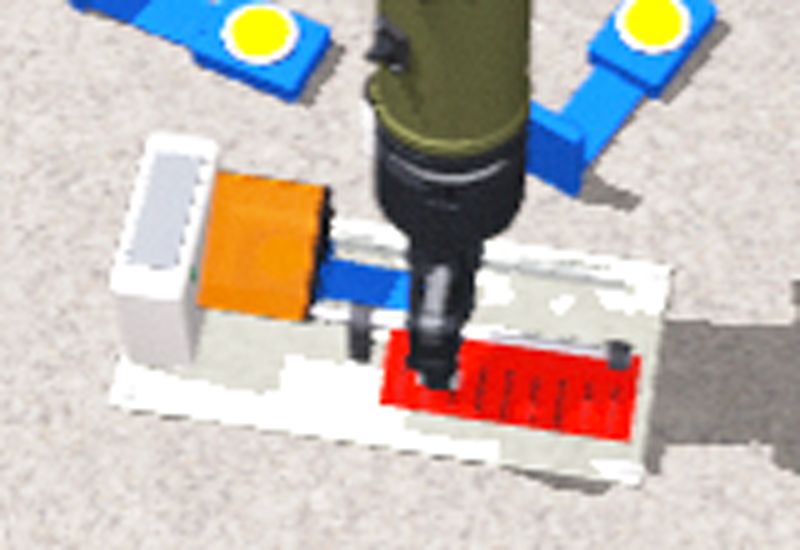

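The head is inside the shield, with about 12 mm to go.

jog_arm --steps '[[[0.003,0.0001,0,0,0,0],[0.003,0.0001,0,0,0,0],[0.002,0.0001,0,0,0,0],[0,0,0,0,0,0]]]'

```text
time: 6.65
eef_pos: [0.5768, 0.1063, 0.0454]
tcp_rot: [-0.02, 0.998, 0.062, -0.003]
wrist_force: [-6.5, 4.4, 11.1]
opening: 0.612
grip_force: 5.9
```

jog_arm --steps '[[[0.002,0,0,0,0,0],[0,0,0,0,0,0]]]'

```text
time: 6.82
eef_pos: [0.5783, 0.1063, 0.0454]
tcp_rot: [-0.02, 0.998, 0.062, -0.003]
wrist_force: [-7.4, 2.7, 12.1]
opening: 0.613
grip_force: 6.2
```

jog_arm --steps '[[[0.002,0,0,0,0,0],[0,0,0,0,0,0]]]'

```text
time: 6.98
eef_pos: [0.5789, 0.1064, 0.0453]
tcp_rot: [-0.02, 0.998, 0.062, -0.004]
wrist_force: [-10.6, 3.6, 13.4]
opening: 0.61
grip_force: 8.1
```

jog_arm --steps '[[[0.0015,0,0,0,0,0],[0,0,0,0,0,0]]]'

```text
time: 7.15
eef_pos: [0.5789, 0.1064, 0.0453]
tcp_rot: [-0.02, 0.998, 0.062, -0.006]
wrist_force: [-12.3, 3.4, 16.6]
opening: 0.609
grip_force: 9.4
```

jog_arm --steps '[[[0.0015,0,0,0,0,0],[0,0,0,0,0,0],[0,0,0,0,0,0]]]'

```text
time: 7.4
eef_pos: [0.579, 0.1064, 0.0452]
tcp_rot: [-0.02, 0.998, 0.062, -0.007]
wrist_force: [-14.1, 3.1, 17.3]
opening: 0.612
grip_force: 10.7
```

Solidly home, as the TCP has stopped while the force climbs. I'll back off the plate with the paddle still held, then rise.

jog_arm --steps '[[[-0.004,0,0,0,0,0],[-0.004,0,0,0,0,0],[-0.005,0,0,0,0,0],[-0.005,-0.0002,0,0,0,0],[-0.005,-0.0002,0,0,0,0],[0,0,0,0,0,0],[0,0,0,0,0,0]]]'

```text
time: 7.98
eef_pos: [0.567, 0.1051, 0.0466]
tcp_rot: [-0.02, 0.998, 0.061, 0.004]
wrist_force: [2.3, 2.6, 7.0]
opening: 0.61
grip_force: 3.3
```

jog_arm --steps '[[[0,0,0.004,0,0,0],[0,0,0.004,0,0,0],[0,0,0.005,0,0,0],[0,0,0.006,0,0,0],[0,0,0.01,0,0,0],[0,0,0.015,0,0,0],[-0.005,0,0.02,0,0,0],[-0.02,0,0.03,0,0,0],[-0.03,0,0.03,0,0,0],[-0.03,0,0.03,0,0,0]]]'

```text
time: 8.82
eef_pos: [0.4787, 0.1044, 0.1988]
tcp_rot: [-0.02, 0.998, 0.061, -0.001]
wrist_force: [-0.4, 0.2, 0.6]
opening: 0.608
grip_force: 0.0
```

jog_arm --steps '[[[-0.02,0,0.02,0,0,0],[0,0,0,0,0,0],[0,0,0,0,0,0],[0,0,0,0,0,0]]]'

```text
time: 9.15
eef_pos: [0.4606, 0.1047, 0.218]
tcp_rot: [-0.02, 0.998, 0.061, 0.001]
wrist_force: [-0.1, 0.3, -0.5]
opening: 0.608
grip_force: 0.0
```

```bash
python3 - <<'E'
from h import *
p,d=imaging.capture("scene")
a=cv2.resize(p[200:310,220:380,::-1],None,fx=3.5,fy=3.5,interpolation=2)
q=p.astype(int);r,g,b=q[...,0],q[...,1],q[...,2];roi=np.zeros(d.shape,bool);roi[225:290,262:356]=1
B=cloud("scene",(b>90)&(r<80)&roi,d);print("blue",np.percentile(B,[1,99],axis=0).round(4))
T=B[B[:,2]>.042];print("plate",len(T),T.mean(0))
p,d=imaging.capture("top");c=cv2.resize(p[165:305,260:360,::-1],(240,385),interpolation=2)[:385]
cv2.imwrite("pics/fin.png",np.hstack([a,c]))
E
```

```text
blue [[ 0.5044 -0.0551 -0.0017]
 [ 0.6388  0.0888  0.0624]]
plate 83 [0.55022144 0.01763908 0.05218488]
```

View pics/fin.png

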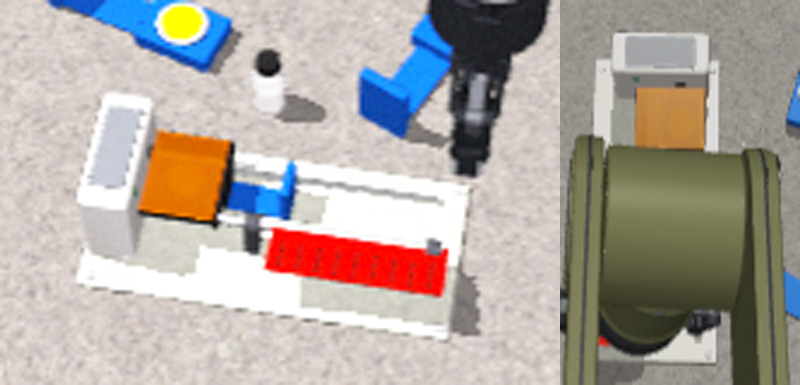

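The shield is shut and the plate is standing outside it at (287,190). I'll do one numeric check of the plate before handing in.

```bash
python3 - <<'E'
from h import *
p,d=imaging.capture("wrist");q=p.astype(int);r,g,b=q[...,0],q[...,1],q[...,2]
B=cloud("wrist",(b>90)&(r<80),d);T=B[(B[:,2]>.044)&(B[:,2]<.053)&(abs(B[:,1]-.07)<.025)&(B[:,0]>.56)]
print(len(T),T.mean(0),T.min(0),T.max(0))
h=cloud("wrist",(r>190)&(b>190),d);h=h[(h[:,2]>.03)&(h[:,0]>.68)];print(len(h),h.min(0) if len(h) else "")
E
```

```text
194 [0.59466973 0.0765015  0.04833201] [0.59143661 0.06588864 0.04404818] [0.59984524 0.08579554 0.05081392]
43 [0.68025414 0.494162   0.03000948]
```

```bash
python3 -c "
from rig import arm
print(arm.sign_off())"
```

```text
the job is handed in; nothing more can be done
None
```

The job is handed in: I pushed the carrier until it stopped against the end stop, with the shield held open, and after release the shield sprang shut behind the head. The arm touched only the paddle and the push plate, and the hand-in gave no verdict.

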